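Clamp a ceramic test bar by cranking the cam to its dwell

TASK

Lay the short, thick ceramic test bar on the seat of the cam clamp, between the anvil and the open jaw, and let go of it. Then turn the crank handle anticlockwise (seen from above) up the cam's first rise until the follower's roller rests in the cam's flat dwell, and leave the handle there so that the bar stays clamped by itself. Go gently and do not drive on up the second rise, which cracks the bar, and leave the other things on the bench where they are.

Things in the scene. Friction and masses are not known exactly. Their poses are not given: they have to be found in the camera images.
- bar: the test bar: plain white ceramic block, 50 x 32 x 30 mm (its x, y, z), 0.11 kg, the only block of this size, lying on the bench; origin: centre of its underside. Take it across its 50 mm length (fingers at its two ends, closing along its x)
- clamp: the cam clamp, bolted to the bench: aluminium plate 150 mm (x) by 275 mm (y), 12 mm thick. In its frame, from its -y end to its +y end: anvil, seat, jaw, follower, cam and crank. The jaw moves towards -y and pushes the bar against the anvil. Origin: underside of the plate (bench height) below the seat's centre; z up
- seat (a point): centre of the seat's top face, 22 mm above the bench, axes as the clamp's. Seat 36 mm (x) by 42 mm (y): the bar, laid with its 50 mm along the clamp's x, overhangs both ends, room for fingers (plate top 10 mm lower). Anvil face at y = -21 mm (44 mm wide, top 54 mm above the bench), open jaw face at y = +20.5 mm (36 mm wide, top 50 mm): 9.5 mm of play for the bar
- jaw: steel jaw, 36 x 15 x 26 mm, origin in its centre, axes as the clamp's; front face 7.5 mm to -y of it. The follower drives it through a stiff spring (3 N preload, 3 N per mm): it stops at the bar after at most 9.5 mm, the follower goes on a few mm to the dwell, where the jaw presses with about 12 N. Above 18 N the bar cracks
- cam_axis (a point): point on the vertical axis of camshaft and crank, 62 mm above the bench, 115 mm from the seat's centre towards the clamp's +y. The steel plate cam is seen below the crank arm; turned anticlockwise it brings to the roller: the low round part, a long first rise, flat dwell (about 0.3 rad wide), a steep second rise (the bar cracks about 0.1 rad into it)
- handle (a point): on the axis of the crank's upright black handle, 24 mm in diameter, free to spin on its spindle; it runs from 25 mm below to 20 mm above this point, which is 89 mm above the bench, 65 mm from the cam axis. The crank arm lies just below it. Force needed at the handle: low part 1 N, first rise 6 N growing to 10 N, dwell 1 N, second rise 16 N and more; readings may be some N off, so judge the change
- crank (a joint): crank angle, rad, growing anticlockwise from above; stops at -0.4 and 3.4; starts within -0.25 to 0.25. At 0 the handle stands 0.7 rad anticlockwise from the clamp's +x, seen from the cam axis. The cam is keyed to the crank at an unmarked angle, up to 0.7 rad either way, so this does not tell where the dwell is. Let go on a rise, the crank runs back
- rod: bystander: long thin white ceramic rod, 110 x 16 x 14 mm; origin: centre of underside
- disc: bystander: white ceramic disc, 40 mm in diameter, 12 mm thick
- sieve: bystander: small steel laboratory sieve, 100 mm in diameter, 40 mm high
- beaker: bystander: glass beaker, 70 mm in diameter, 90 mm high
- jar: bystander: white jar with black cap, 64 mm in diameter, 90 mm high
- brush: bystander: sieve brush lying on the bench
- spatula: bystander: spatula lying on the bench
- mortar: bystander: white ceramic bowl, 100 mm in diameter, 50 mm high

How it is judged:
By the outcome, as a careful person would: the job done as asked, in the order asked, and still so for the second after the job is handed in, with the robot touching nothing.
It also fails if it takes over 64 s, if anything falls off the work surface, if the arm or the gripper's body presses on something with over 40 N, if the wrist force passes 120 N, or if a joint passes its speed limit or range.

ROBOT

A 6-joint arm with a two-finger parallel gripper is mounted at the origin on the work surface. World frame = base frame: x ahead of the robot, y to its left, z up, the work surface at z = 0. Lengths are in m, angles in rad, forces in N, time in s.
With the tool pointing down it reaches from about 0.325 to 0.775 m from the base axis. Payload 5.5 kg.
Tool frame: the origin (TCP) lies between the finger pads; the fingertips stand 8 mm ahead of it and the grasp point (between the pads) lies 11 mm behind it (tcp_to_tips is the distance from the TCP to the fingertips, in m); z points along the fingers, y is the direction in which the jaws open and shut (so a half turn about z gives the same grasp; the last joint's range is limited). The gripper opens to 88 mm and grips with 3 to 60 N. Pads are 20 mm wide; open, the fingers measure 115 mm over their backs; the gripper's body (75 mm by 178 mm) begins 61 mm behind the grasp point.
Start: joints at [-1.287, 0.091, 1.231, -0, 1.82, -0.057], TCP at [0.201, -0.566, 0.231] pointing down, gripper open.
Joint ranges: [-2.87, 2.87], [-0.86, 2.18], [0.17, 2.46], [-1.51, 4.65], [0.06, 2.69], [-2.65, 2.65]. Speed limits (rad/s): [2.57, 2.57, 3.01, 3.14, 3.14, 3.14].

INTERFACE

Orientations are given as a unit quaternion [w, x, y, z].
In Python, from bench import * gives the robot as it stands. Calls block until the motion is done:
- move_to(position, orientation): joint-space move of the TCP to a pose.
- move_l(position, speed=0.15, orientation=None): straight line of the TCP; orientation=None keeps the orientation; speed is the mean speed in m/s.
- movej(angles): joint-space move.
- gripper_open() and close(): open the fingers fully, or close them until they stop; the grip force is fixed at half the most.
- hold(seconds).
- inverse_kinematics(position, orientation): joint angles nearest the present ones, or None.
- state(): the state.
- get_image(name): name is "scene" or "top" or "wrist"; returns a dict with "frame" (384x512x3 uint8, blue, green, red), "depth" (384x512 float32, m along the optical axis (not along the pixel's ray), 0 where there is no reading), "camera_matrix" (3x3 intrinsics, pixels), "view" (4x4, takes a point from world to camera coordinates). Camera axes: x right, y up, looking along -z (the intrinsics and any distortion apply to the point x, -y, -z); pixel columns grow to the right and rows downward; lengths in m; the calibration is good to about 2 mm. The wrist camera is an equidistant fisheye: a pixel r from the principal point sees the ray r / f radians off the axis. A picture is of the moment at which its call begins.
A pose or a line that the arm cannot do raises IKError and nothing moves.
- job_done(): hands the job in, once; it reports no verdict.
The state is a dict: "time": time; "joint_pos": joint angles; "dq": joint speeds; "joint_torque": joint torques, N m; "ee_pos": TCP position; "ee_rot": TCP orientation; "ft_force": force on the tool from outside, world axes, zero at the start; "moment": the same for the moment, N m; "finger_gap": finger opening in m.
Only numpy, scipy, OpenCV 4.12 (cv2) and the standard library are available. Lean on these libraries where they do the work, as an engineer would, in place of code of your own. Each camera call takes 0.05 s, during which the arm holds its last target.

## Working session

There is one attempt and no reset: what is moved stays moved. The work goes in short steps, each a Python script; the robot and the scene stay as the last script left them, time stands still between calls to the robot, and variables do not carry over. Pictures are saved under pics/ and viewed, and the job is handed in when it is done.

```bash
ls; mkdir -p pics; python3 - <<'E'
from bench import *
import cv2,numpy as np
for n in ["scene","top"]:
    d=get_image(n); cv2.imwrite(f"pics/{n}0.png",d["frame"]); np.savez(f"{n}0.npz",**d)
    print(n,d["camera_matrix"].tolist(),np.round(d["view"],3).tolist(),[k for k in d])
s=state(); print(s)
E
```

```text
pics
scene [[494.6160717387898, 0.0, 258.35188609716386], [0.0, 494.6160717387898, 190.08090411527155], [0.0, 0.0, 1.0]] [[0.764, 0.645, 0.013, -0.45], [-0.518, 0.602, 0.608, 0.246], [0.384, -0.471, 0.794, -1.715], [0.0, 0.0, 0.0, 1.0]] ['frame', 'depth', 'camera_matrix', 'view']
top [[462.8498700343135, 0.0, 256.3998095420442], [0.0, 462.8498700343135, 188.0797040460968], [0.0, 0.0, 1.0]] [[0.015, -1.0, 0.011, -0.021], [0.988, 0.017, 0.153, -0.587], [-0.153, 0.009, 0.988, -1.218], [0.0, 0.0, 0.0, 1.0]] ['frame', 'depth', 'camera_matrix', 'view']
{'time': 0.1, 'joint_pos': array([-1.28667904e+00,  9.17286692e-02,  1.23171878e+00, -1.27956142e-05,
        1.81979205e+00, -5.67284911e-02]), 'dq': array([ 0.00148455, -0.00105715, -0.00414631, -0.00065166,  0.00151413,
        0.00037775]), 'joint_torque': array([ 2.17189954e-03, -4.47857666e+01, -4.07569563e+01,  6.99752360e-02,
        2.84372288e-02, -1.08929346e-04]), 'ee_pos': array([ 0.20048109, -0.56525915,  0.22967917]), 'ee_rot': array([-8.17405969e-04,  9.85513066e-01,  1.69597521e-01, -9.95790955e-05]), 'ft_force': array([-0.46769641, -0.12213733,  1.12042143]), 'moment': array([ 0.01487619,  0.05068663, -0.0057314 ]), 'finger_gap': 0.08799837943208642}
```

View pics/scene0.png

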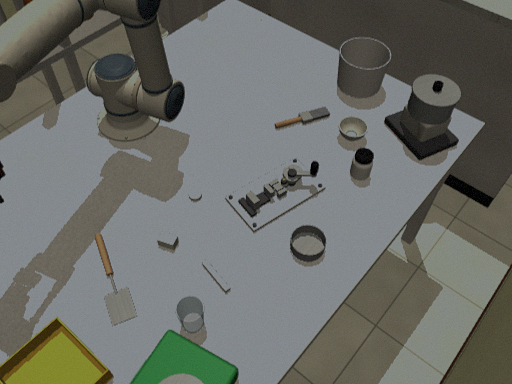

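View pics/top0.png

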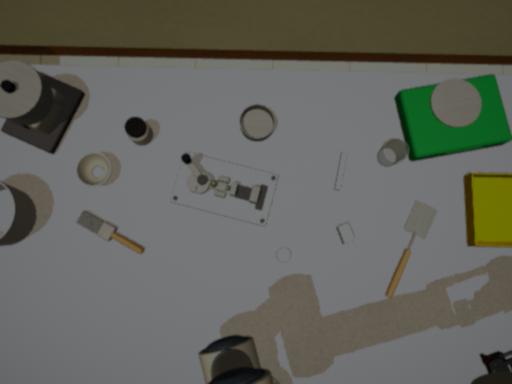

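The top view shows the clamp near (225,188), with the anvil at (262,195) and the handle at (186,158). The bar is near (346,232), the rod near (342,170) and the disc near (284,255). Next I'll enlarge these regions and measure them.

```bash
cat > h.py <<'E'
import numpy as np,cv2
def ray(d,u,v):
    K=d["camera_matrix"];V=d["view"];R=V[:3,:3];t=V[:3,3]
    p=np.array([(u-K[0,2])/K[0,0],-(v-K[1,2])/K[1,1],-1.])
    return -R.T@t, R.T@p
def onplane(d,u,v,z):
    o,r=ray(d,u,v); return o+r*(z-o[2])/r[2]
def bydepth(d,u,v):
    o,r=ray(d,u,v); return o+r*d["depth"][int(round(v)),int(round(u))]
def proj(d,P):
    c=d["view"][:3,:3]@np.asarray(P,float)+d["view"][:3,3];K=d["camera_matrix"]
    return K[0,0]*c[0]/-c[2]+K[0,2],K[1,1]*c[1]/c[2]+K[1,2]
E
python3 - <<'E'
from h import *
t=dict(np.load("top0.npz")); s=dict(np.load("scene0.npz"))
a=cv2.resize(t["frame"][145:230,160:290],None,fx=6,fy=6,interpolation=cv2.INTER_CUBIC); cv2.imwrite("pics/topclamp.png",np.clip(a*1.3,0,255).astype(np.uint8))
a=cv2.resize(t["frame"][145:270,270:370],None,fx=4.8,fy=4.8,interpolation=cv2.INTER_CUBIC); cv2.imwrite("pics/topbar.png",a)
a=cv2.resize(s["frame"][150:235,220:330],None,fx=7,fy=7,interpolation=cv2.INTER_CUBIC); cv2.imwrite("pics/scclamp.png",a)
for u,v in [(346,232),(340,170),(284,255),(225,188),(186,158)]: print(u,v,bydepth(t,u,v).round(3))
E
```

```text
346 232 [ 0.472 -0.258  0.032]
340 170 [ 0.648 -0.247  0.015]
284 255 [ 0.408 -0.091  0.01 ]
225 188 [0.587 0.074 0.038]
186 158 [0.653 0.173 0.113]
```

View pics/topclamp.png

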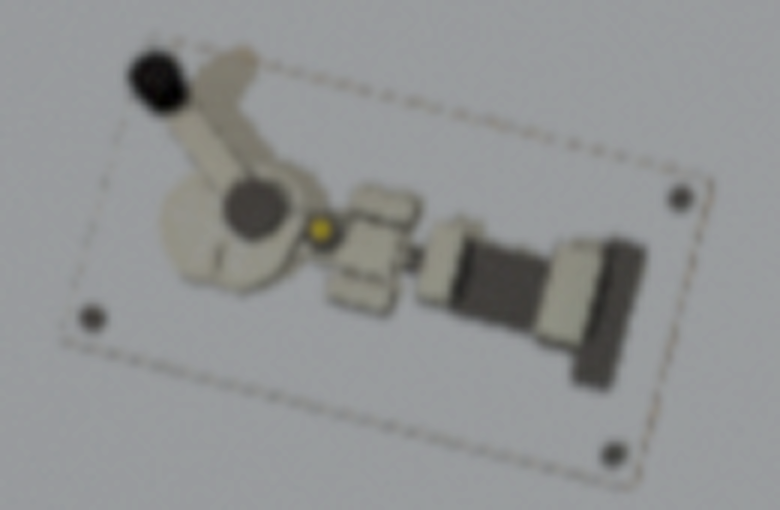

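View pics/topbar.png

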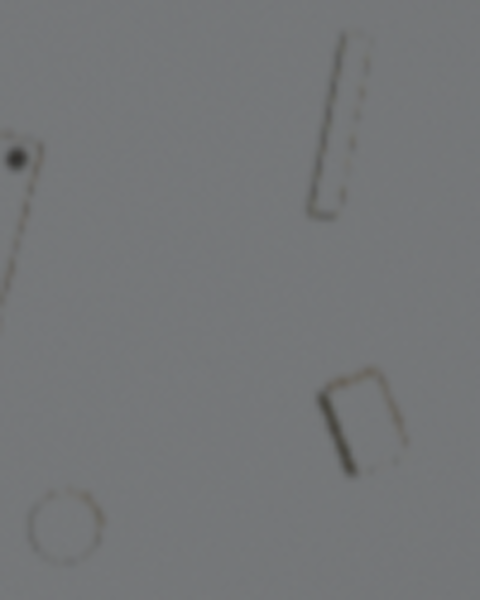

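View pics/scclamp.png

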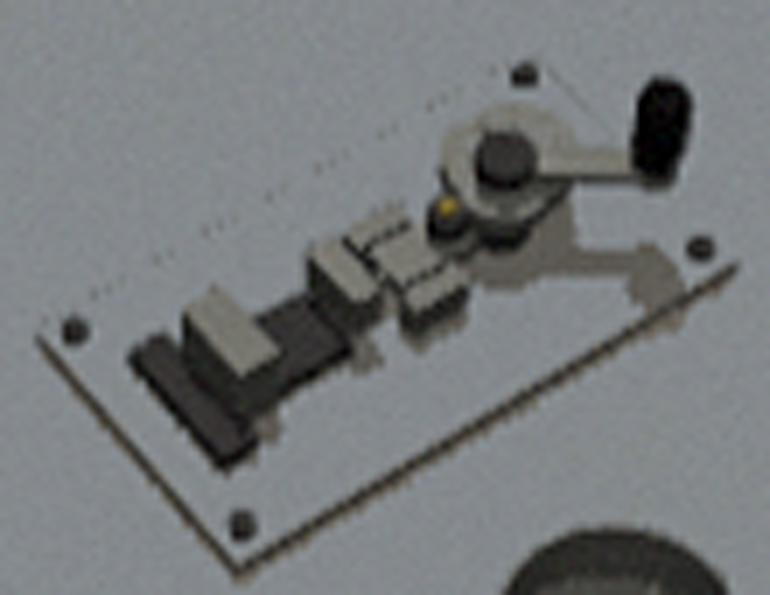

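The enlarged top view shows the plate corners clearly. The handle is up-left of the hub, and the bar's long side runs about 20° off vertical. Now I'll measure, using plane casts and the depth mask.

```bash
python3 - <<'E'
from h import *
t=dict(np.load("top0.npz")); s=dict(np.load("scene0.npz"))
C=[onplane(t,160+(x+.5)/6-.5,145+(y+.5)/6-.5,.012)[:2] for x,y in [(165,38),(712,180),(635,488),(62,345)]]
C=np.array(C); print(C.round(4)); 
print("top sides",[np.linalg.norm(C[i]-C[i-1]).round(4) for i in range(4)],"ctr",C.mean(0))
for a,b in [(1,0),(2,3)]: v=C[b]-C[a]; print("y dir ang",np.arctan2(v[1],v[0]))
for a,b in [(3,0),(2,1)]: v=C[b]-C[a]; print("x dir ang",np.arctan2(v[1],v[0]))
f=lambda X,Y:(220+(X+.5)/7-.5,150+(Y+.5)/7-.5)
S=np.array([onplane(s,*f(*p),.012)[:2] for p in [(40,335),(240,568),(736,264)]]); print("scene corners (-y near, ..)",S.round(4),[np.linalg.norm(S[i]-S[i+1]) for i in range(2)])
v=S[2]-S[1];print("yang",np.arctan2(v[1],v[0]));print(((S[0]+S[2])/2))
# handle, hub
for nm,(u,v),z in [("handle top",(160+158/6,145+80/6),.109),("hub",(160+257/6,145+208/6),.07),("roller",(160+321/6,145+229/6),.05)]:
    print(nm,onplane(t,u,v,z).round(4),bydepth(t,u,v).round(4))
for nm,(X,Y) in [("handle top",(664,95)),("hub",(505,155)),("roller",(448,207))]:
    u,v=f(X,Y);print(nm,onplane(s,u,v,.109 if nm[0]=='h' and nm[1]=='a' else .07).round(4),bydepth(s,u,v).round(4))
# bar by depth
vv,uu=np.mgrid[0:384,0:512]
for d,box in [(t,(325,370,210,255)),(s,(150,190,225,255))]:
    K=d["camera_matrix"];V=d["view"];D=d["depth"]
    P=np.stack([(uu-K[0,2])/K[0,0]*D,-(vv-K[1,2])/K[1,1]*D,-D],-1)
    W=(P-V[:3,3])@V[:3,:3]
    a,b,c,e=box; w=W[c:e,a:b].reshape(-1,3); w=w[(w[:,2]>.022)&(w[:,2]<.04)]
    print(len(w),w.mean(0).round(4),np.median(w[:,2]),cv2.minAreaRect(w[:,:2].astype(np.float32)*1000))
g=lambda X,Y:(270+(X+.5)/4.8-.5,145+(Y+.5)/4.8-.5)
print(np.array([onplane(t,*g(*p),.03) for p in [(322,392),(378,370),(408,445),(354,474)]]).round(4))
E
```

```text
[[ 0.6956  0.1859]
 [ 0.632  -0.073 ]
 [ 0.4869 -0.0386]
 [ 0.5489  0.228 ]]
top sides [np.float64(0.1526), np.float64(0.2666), np.float64(0.1491), np.float64(0.2738)] ctr [0.59083648 0.07557807]
y dir ang 1.3297824564321425
y dir ang 1.3424165141403874
x dir ang -0.27953839580997825
x dir ang -0.2326166698097185
scene corners (-y near, ..) [[ 0.4891 -0.0378]
 [ 0.6324 -0.0723]
 [ 0.6955  0.191 ]] [np.float64(0.14743673445492395), np.float64(0.2707992249435777)]
yang 1.3359292724392466
[0.59228515 0.07662406]
handle top [0.6529 0.173  0.109 ] [0.6521 0.1725 0.1127]
hub [0.6038 0.1323 0.07  ] [0.6037 0.1323 0.0704]
roller [0.5981 0.1052 0.05  ] [0.5977 0.105  0.0525]
handle top [0.6549 0.1759 0.109 ] [0.6537 0.1781 0.1061]
hub [0.6064 0.1333 0.07  ] [0.6046 0.1361 0.0661]
roller [0.6056 0.0949 0.07  ] [0.5943 0.1112 0.0454]
222 [ 0.4691 -0.2579  0.0303] 0.030467410598124488 ((469.3133239746094, -257.9415283203125), (49.52194595336914, 33.25776290893555), 21.19992446899414)
195 [ 0.4716 -0.2594  0.029 ] 0.029103949366941315 ((470.65887451171875, -259.260498046875), (51.81978225708008, 35.09519958496094), 18.485687255859375)
[[ 0.4878 -0.233   0.03  ]
 [ 0.5008 -0.2651  0.03  ]
 [ 0.4585 -0.2815  0.03  ]
 [ 0.4417 -0.2506  0.03  ]]
```

```bash
cat >> h.py <<'E'
from scipy.spatial.transform import Rotation as Rn
def Q(a):  # tool down, tool y along world angle a
    y=np.array([np.cos(a),np.sin(a),0]);z=np.array([0,0,-1.]);x=np.cross(y,z)
    q=Rn.from_matrix(np.stack([x,y,z],1)).as_quat(); return [q[3],q[0],q[1],q[2]]
def fray(d,u,v):
    K=d["camera_matrix"];V=d["view"];R=V[:3,:3]
    p=np.array([(u-K[0,2])/K[0,0],(v-K[1,2])/K[1,1]]);th=np.hypot(*p);p=p/max(th,1e-9)*np.sin(th)
    return -R.T@V[:3,3],R.T@np.array([p[0],-p[1],-np.cos(th)])
def fplane(d,u,v,z):
    o,r=fray(d,u,v); return o+r*(z-o[2])/r[2]
def fproj(d,P):
    c=d["view"][:3,:3]@np.asarray(P,float)+d["view"][:3,3];K=d["camera_matrix"]
    x,y,z=c[0],-c[1],-c[2];rr=np.hypot(x,y);th=np.arctan2(rr,z)
    return K[0,0]*th*x/rr+K[0,2],K[1,1]*th*y/rr+K[1,2]
E
python3 - <<'E'
from bench import *
from h import *
for a in (.36,.36+np.pi,-.235,-.235+np.pi):
    for p in ([.470,-.2585,.2],[.577,.021,.2]):
        print(a,p,inverse_kinematics(p,Q(a)))
print("now y ang",(lambda R:np.arctan2(R[1,1],R[0,1]))(Rn.from_quat(np.roll(state()["ee_rot"],-1)).as_matrix()))
E
```

```text
0.36 [0.47, -0.2585, 0.2] [-5.66271564e-01 -8.43158360e-02  1.46061938e+00 -4.44089210e-16
  1.76528911e+00 -9.26271564e-01]
0.36 [0.577, 0.021, 0.2] [-2.25414843e-02  2.59192653e-02  1.35249912e+00 -4.44089210e-16
  1.76317427e+00 -3.82541484e-01]
3.501592653589793 [0.47, -0.2585, 0.2] [-5.66271564e-01 -8.43158360e-02  1.46061938e+00 -4.44089210e-16
  1.76528911e+00  2.21532109e+00]
3.501592653589793 [0.577, 0.021, 0.2] None
-0.235 [0.47, -0.2585, 0.2] [-5.66271564e-01 -8.43158360e-02  1.46061938e+00 -4.44089210e-16
  1.76528911e+00 -3.31271564e-01]
-0.235 [0.577, 0.021, 0.2] [-2.25414843e-02  2.59192653e-02  1.35249912e+00 -4.44089210e-16
  1.76317427e+00  2.12458516e-01]
2.9065926535897932 [0.47, -0.2585, 0.2] None
2.9065926535897932 [0.577, 0.021, 0.2] None
now y ang -1.2299536248541503
```

```bash
python3 - <<'E'
from bench import *
from h import *
def sh(n,f):
    d=get_image("wrist"); np.savez(n+".npz",**d); cv2.imwrite(f"pics/{n}.png",cv2.resize(d["frame"],(800,600),interpolation=cv2.INTER_CUBIC)); 
    print(n,state()["time"],d["camera_matrix"].tolist(),(-d["view"][:3,:3].T@d["view"][:3,3]).round(3))
move_to([.55,.05,.25],Q(-.235)); sh("w1",0)
move_to([.470,-.2585,.15],Q(.36)); sh("w2",0)
E
```

```text
w1 2.6583 [[297.3186396354542, 0.0, 256.74561519221754], [0.0, 297.3186396354542, 196.22864598250786], [0.0, 0.0, 1.0]] [0.57  0.13  0.403]
w2 3.975 [[297.3186396354542, 0.0, 256.74561519221754], [0.0, 297.3186396354542, 196.22864598250786], [0.0, 0.0, 1.0]] [ 0.442 -0.18   0.304]
```

View pics/w1.png

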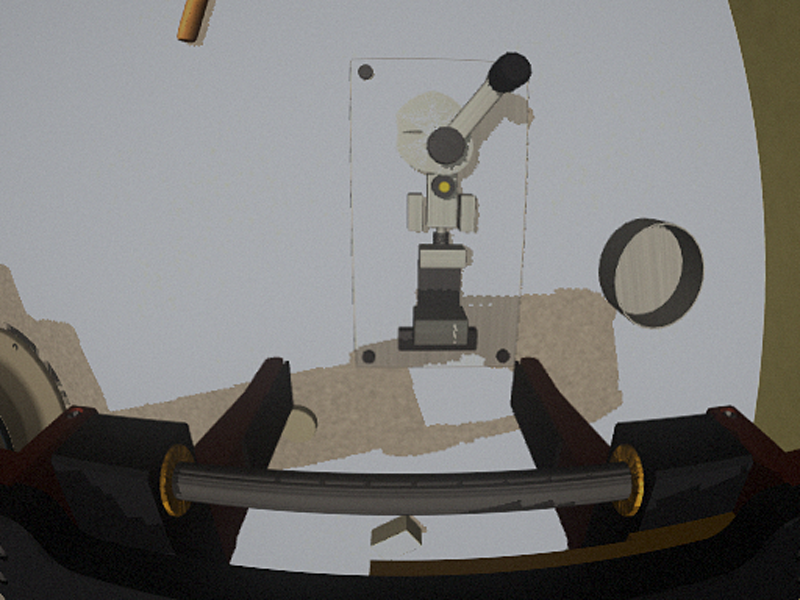

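View pics/w2.png

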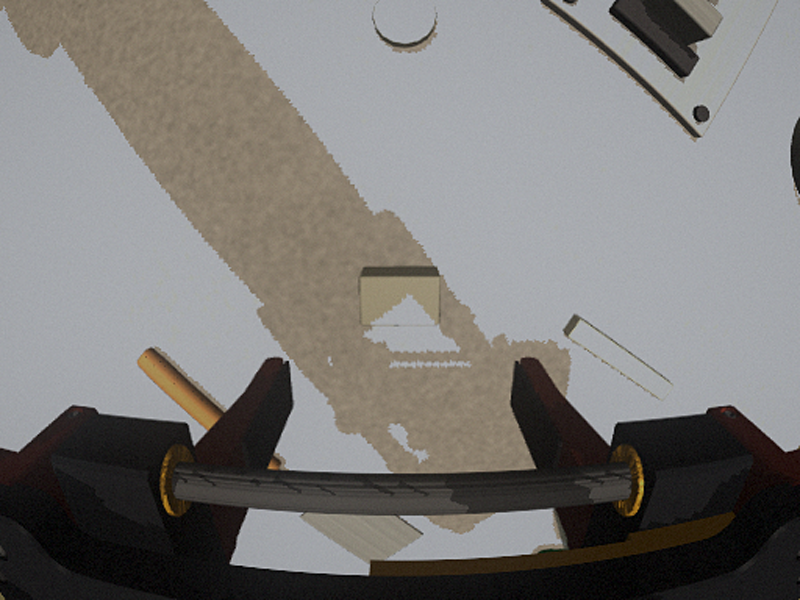

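w1 shows the hub at (446,146), the handle top at (510,72), the jaw's top front edge at y≈268 and the anvil's top front edge at y≈318. w2 shows the bar's top face spanning (361,276) to (440,325), square to the fingers.

```bash
python3 - <<'E'
from h import *
w1=dict(np.load("w1.npz"));w2=dict(np.load("w2.npz"))
f=lambda X,Y:((X+.5)/1.5625-.5,(Y+.5)/1.5625-.5)
B=np.array([fplane(w2,*f(*p),.03)[:2] for p in [(361,276),(439,276),(440,325),(361,325)]]);print(B.round(4),B.mean(0))
for i in range(4): v=B[(i+1)%4]-B[i];print(np.linalg.norm(v),np.arctan2(v[1],v[0]))
hub=fplane(w1,*f(446,146),.0705)[:2];hd=fplane(w1,*f(511,70),.109)[:2]
print("hub",hub,"handle",hd,np.linalg.norm(hd-hub),np.arctan2(*(hd-hub)[::-1]))
C=np.array([fplane(w1,*f(*p),.012)[:2] for p in [(351,60),(529,62),(521,364),(355,366)]]);print(C.round(4),C.mean(0))
for i in range(4): v=C[(i+1)%4]-C[i];print(np.linalg.norm(v),np.arctan2(v[1],v[0]))
th=1.336; ey=np.array([np.cos(th),np.sin(th)]);ex=np.array([ey[1],-ey[0]])
for n,p,z in [("jawTL",(418,268),.05),("jawTR",(466,268),.05),("anvTL",(415,319),.054),("anvTR",(468,319),.054),("roller",(445,187),.052)]:
    q=fplane(w1,*f(*p),z)[:2]; print(n,q.round(4),"from hub x,y",((q-hub)@ex).round(4),((q-hub)@ey).round(4))
a=w1["frame"][50:120,245:345]; cv2.imwrite("pics/cam1.png",cv2.resize(a,None,fx=8,fy=8,interpolation=cv2.INTER_CUBIC))
E
```

```text
[[ 0.442  -0.2513]
 [ 0.4863 -0.2346]
 [ 0.4987 -0.2637]
 [ 0.4523 -0.2812]] [ 0.46982262 -0.25770116]
0.04739481693678642 0.35880370416202534
0.03161517098769599 -1.1684002841013326
0.04957593413726086 -2.78253973259772
0.03160770318552642 1.9041802972419297
hub [0.60356257 0.13629366] handle [0.65194061 0.17591515] 0.0625323706021262 0.6862179658864291
[[ 0.5505  0.2282]
 [ 0.6964  0.1957]
 [ 0.6373 -0.0714]
 [ 0.4853 -0.0356]] [0.59236591 0.07920734]
0.1494994946312048 -0.21922918322041973
0.27354147887381225 -1.788675598790289
0.15617667120404521 2.9105247098118254
0.2717652968836984 1.3283944309737536
jawTL [0.5636 0.0497] from hub x,y -0.0188 -0.0936
jawTR [0.6002 0.041 ] from hub x,y 0.0189 -0.0935
anvTL [0.552  0.0107] from hub x,y -0.021 -0.1342
anvTR [0.5933 0.0007] from hub x,y 0.0215 -0.1343
roller [0.5977 0.1065] from hub x,y 0.0012 -0.0304
```

View pics/cam1.png

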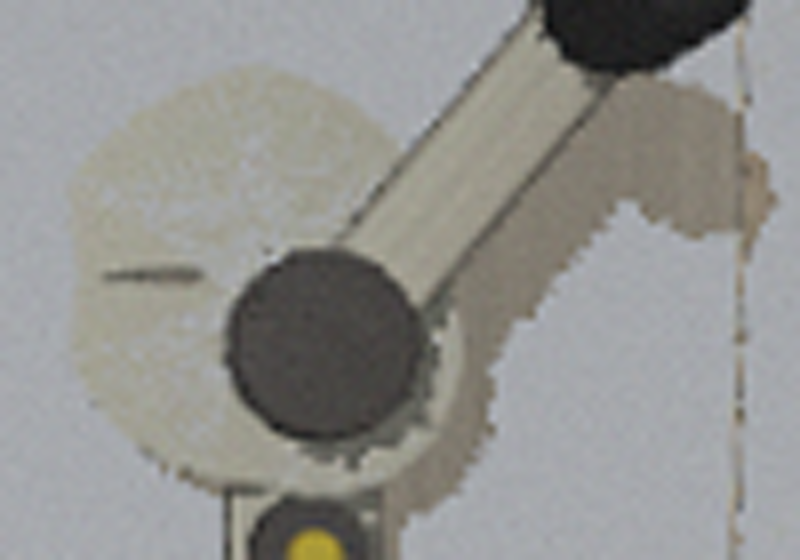

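```bash
python3 - <<'E'
from bench import *
from h import *
q=Q(.36)
move_l([.4697,-.2580,.05],.15,q); move_l([.4697,-.2580,.013],.06)
f0=state()["ft_force"]; close(); s=state(); print(s["finger_gap"],f0,s["ft_force"],s["ee_pos"])
move_l([.4697,-.2580,.14],.15); print(state()["finger_gap"])
move_to([.577,.024,.14],Q(-.235))
d=get_image("wrist"); np.savez("w3.npz",**d); cv2.imwrite("pics/w3.png",cv2.resize(d["frame"],(800,600),interpolation=cv2.INTER_CUBIC))
s=state();print(s["time"],s["finger_gap"],s["ee_pos"])
E
```

```text
0.04977190589470081 [0.51940196 0.34172601 0.08536132] [0.83812402 1.00711482 1.23517743] [ 0.46970745 -0.25801651  0.01307576]
0.05016110330815962
8.4417 0.04999243331780669 [0.57680497 0.02290023 0.1395965 ]
```

View pics/w3.png

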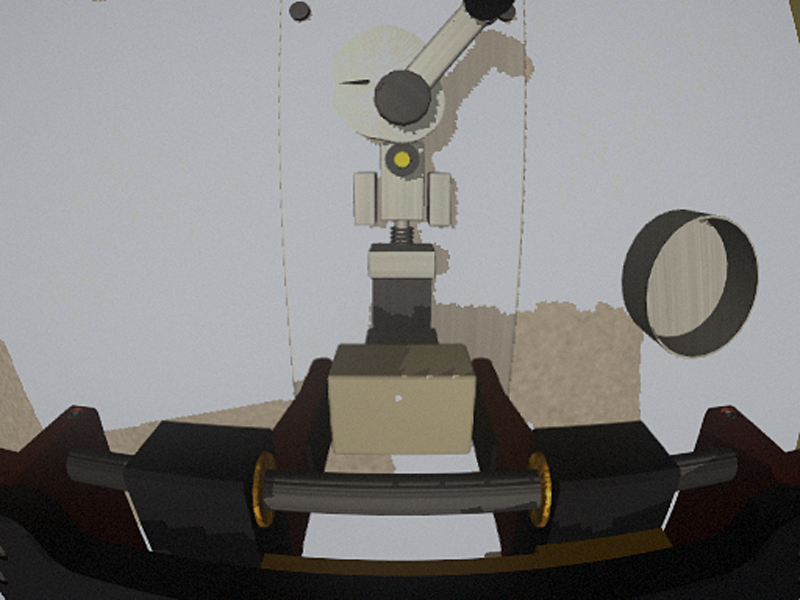

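w3: the bar is held squarely, its top face spanning about (330,377) to (473,453). The jaw top is at (369–436, 252–278) and the hub is at (403,97). I'll compute positions relative to the bar.

```bash
python3 - <<'E'
from h import *
w=dict(np.load("w3.npz"))
f=lambda X,Y:((X+.5)/1.5625-.5,(Y+.5)/1.5625-.5)
th=1.336; ey=np.array([np.cos(th),np.sin(th)]);ex=np.array([ey[1],-ey[0]])
tcp=np.array([.5768,.0229])
for n,p,z in [("hub",(403,97),.0705),("jawL",(369,278),.05),("jawR",(435,278),.05),("jawTL",(370,252),.05),("jawTR",(434,252),.05),("seatR?",(435,330),.022),("seatL",(373,330),.022),
  ("barBL",(331,377),.1566),("barBR",(474,376),.1566),("barFR",(471,453),.1566),("barFL",(330,453),.1566),("roller",(402,159),.052)]:
    q=fplane(w,*f(*p),z)[:2]; print(n,q.round(4),"rel tcp x,y",((q-tcp)@ex*1e3).round(1),((q-tcp)@ey*1e3).round(1))
C=np.array([fplane(w,*f(*p),.0705)[:2] for p in [(403,97)]])
E
```

```text
hub [0.6046 0.1359] rel tcp x,y 0.8 116.3
jawL [0.5652 0.0497] rel tcp x,y -17.5 23.3
jawR [0.5998 0.0414] rel tcp x,y 18.0 23.3
jawTL [0.5693 0.0634] rel tcp x,y -16.7 37.6
jawTR [0.6023 0.0554] rel tcp x,y 17.3 37.6
seatR? [0.593  0.0016] rel tcp x,y 20.8 -16.9
seatL [0.5555 0.0106] rel tcp x,y -17.8 -16.9
barBL [0.5583 0.0444] rel tcp x,y -23.0 16.6
barBR [0.604  0.0338] rel tcp x,y 23.9 16.9
barFR [0.5978 0.0034] rel tcp x,y 24.9 -14.1
barFL [0.5487 0.0151] rel tcp x,y -25.5 -14.1
roller [0.5973 0.1071] rel tcp x,y 0.3 86.7
```

```bash
python3 - <<'E'
from bench import *
from h import *
X,Y=.577,.0238
move_l([X,Y,.065],.12); hold(.3); s=state();print(s["ee_pos"],s["ft_force"]); f0=s["ft_force"]
z=.065
for z in (.048,.040,.037,.036,.0352):
    move_l([X,Y,z],.04); s=state(); print(z,s["ee_pos"].round(4),(s["ft_force"]-f0).round(2))
    if s["ft_force"][2]-f0[2]>4: break
gripper_open(); s=state(); print(s["time"],s["finger_gap"],(s["ft_force"]-f0).round(2))
move_l([X,Y,.20],.15)
d=get_image("wrist"); np.savez("w4.npz",**d); cv2.imwrite("pics/w4.png",cv2.resize(d["frame"],(800,600),interpolation=cv2.INTER_CUBIC)); print(state()["time"])
E
```

```text
[0.57738733 0.02383591 0.06578788] [-0.09289808 -0.3091988  -1.64598388]
0.048 [0.5768 0.0238 0.0477] [0.64 0.06 0.37]
0.04 [0.5767 0.0238 0.0395] [-0.54  0.85 -0.02]
0.037 [0.5769 0.0238 0.0368] [ 0.3  -0.28  0.1 ]
0.036 [0.577  0.0238 0.036 ] [ 1.13 -0.15 -0.01]
0.0352 [0.5769 0.0238 0.0351] [ 1.21 -1.27  0.49]
11.95 0.08787824654114335 [ 0.83 -0.    1.48]
13.25
```

View pics/w4.png

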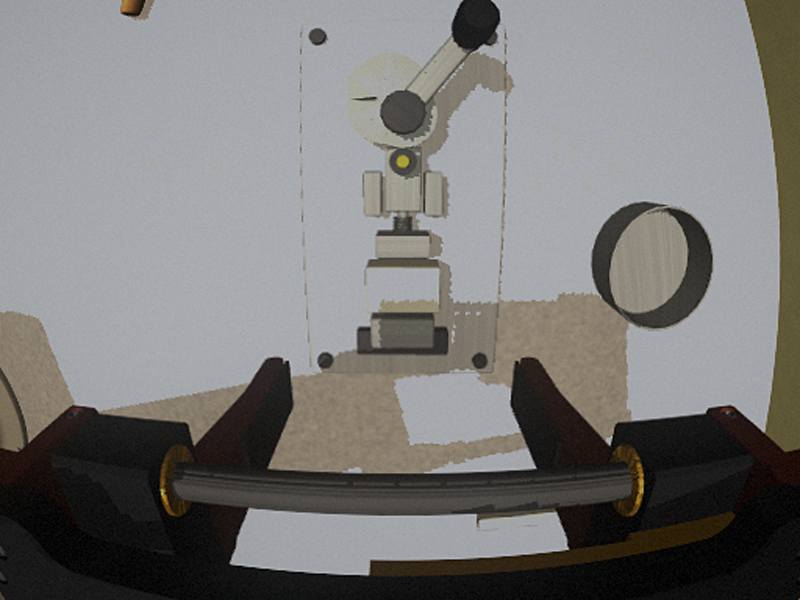

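w4: the bar sits square on the seat, top face (365–440, 262–312), between the jaw (front edge y≈258) and the anvil (y≈315). Before turning, I'll get a rough cam profile from the pictures to predict the dwell.

```bash
python3 - <<'E'
from h import *
f=lambda X,Y:((X+.5)/1.5625-.5,(Y+.5)/1.5625-.5)
th=1.336
for n,hub in [("w1",(446,146)),("w3",(403,97)),("w4",(403,111))]:
    w=dict(np.load(n+".npz")); c=fplane(w,*f(*hub),.0705)[:2]
    hsv=cv2.cvtColor(cv2.GaussianBlur(w["frame"],(3,3),0),cv2.COLOR_BGR2LAB).astype(float)
    zc=.056
    out=[]
    for k in range(-10,260,10):  # crank advance deg: cam material at clamp angle -90-k
        a=th-np.pi/2+np.radians(-90-k); u=np.array([np.cos(a),np.sin(a)])
        prof=[]
        for r in np.arange(.016,.055,.0005):
            px=fproj(w,[*(c+r*u),zc]); prof.append(cv2.getRectSubPix(w["frame"].astype(np.float32),(1,1),px)[0,0])
        prof=np.array(prof); yel=prof[:,2]-prof[:,0]  # r-b
        # last index with cream colour
        g=np.gradient(cv2.GaussianBlur(yel.reshape(-1,1),(1,5),0).ravel()); i=np.argmin(g[4:])+4
        out.append((k,round(16+.5*i,1)))
    print(n,out)
E
```

```text
w1 [(-10, np.float64(31.0)), (0, np.float64(33.5)), (10, np.float64(21.0)), (20, np.float64(37.5)), (30, np.float64(26.0)), (40, np.float64(26.0)), (50, np.float64(26.5)), (60, np.float64(29.0)), (70, np.float64(31.0)), (80, np.float64(33.5)), (90, np.float64(35.5)), (100, np.float64(35.0)), (110, np.float64(37.0)), (120, np.float64(40.5)), (130, np.float64(43.5)), (140, np.float64(43.0)), (150, np.float64(43.5)), (160, np.float64(43.5)), (170, np.float64(43.5)), (180, np.float64(40.0)), (190, np.float64(36.5)), (200, np.float64(34.0)), (210, np.float64(52.0)), (220, np.float64(41.5)), (230, np.float64(23.0)), (240, np.float64(20.0)), (250, np.float64(36.5))]
w3 [(-10, np.float64(21.0)), (0, np.float64(33.5)), (10, np.float64(30.0)), (20, np.float64(32.0)), (30, np.float64(25.5)), (40, np.float64(26.0)), (50, np.float64(27.0)), (60, np.float64(29.0)), (70, np.float64(31.5)), (80, np.float64(33.5)), (90, np.float64(35.5)), (100, np.float64(35.0)), (110, np.float64(36.5)), (120, np.float64(40.5)), (130, np.float64(43.0)), (140, np.float64(43.0)), (150, np.float64(43.0)), (160, np.float
[... 203 characters left out ...]
25.0)), (250, np.float64(42.5))]
w4 [(-10, np.float64(21.5)), (0, np.float64(34.5)), (10, np.float64(31.5)), (20, np.float64(32.5)), (30, np.float64(26.5)), (40, np.float64(26.5)), (50, np.float64(27.5)), (60, np.float64(29.5)), (70, np.float64(31.5)), (80, np.float64(33.5)), (90, np.float64(35.0)), (100, np.float64(35.0)), (110, np.float64(36.5)), (120, np.float64(40.0)), (130, np.float64(42.5)), (140, np.float64(24.0)), (150, np.float64(42.5)), (160, np.float64(43.0)), (170, np.float64(42.0)), (180, np.float64(39.0)), (190, np.float64(36.0)), (200, np.float64(33.0)), (210, np.float64(39.0)), (220, np.float64(47.5)), (230, np.float64(47.0)), (240, np.float64(44.0)), (250, np.float64(44.5))]
```

All three pictures agree on the profile. The first rise ends about 88° ahead of the present roller position, the flat (r≈35 mm) runs from about 88° to 106°, and the steep rise follows. So the target is about 1.65 rad of turn, to be confirmed by the force drop. Next: grip the handle and turn.

```bash
cat >> h.py <<'E'
CC=np.array([.6038,.1345]);RR=.065;ZH=.086
def hp(phi,z=ZH,r=RR): return [CC[0]+r*np.cos(phi),CC[1]+r*np.sin(phi),z]
def ho(phi): return Q(phi-np.pi/2)
E
python3 - <<'E'
from bench import *
from h import *
p0=.692
for p in np.arange(p0,p0+2,.3): print(p.round(2),None if inverse_kinematics(hp(p),ho(p)) is None else inverse_kinematics(hp(p),ho(p)).round(2))
move_to(hp(p0,.20),ho(p0))
d=get_image("wrist"); np.savez("w5.npz",**d); cv2.imwrite("pics/w5.png",cv2.resize(d["frame"],(800,600),interpolation=cv2.INTER_CUBIC))
d=get_image("top"); cv2.imwrite("pics/t5.png",cv2.resize(d["frame"][100:250,100:300],None,fx=4,fy=4,interpolation=cv2.INTER_CUBIC))
s=state();print(s["time"],s["ee_pos"])
E
```

```text
0.69 [ 0.21  0.32  1.23 -0.    1.59  1.09]
0.99 [ 0.24  0.29  1.27 -0.    1.59  0.82]
1.29 [ 0.25  0.25  1.31 -0.    1.58  0.53]
1.59 [ 0.27  0.2   1.36 -0.    1.57  0.24]
1.89 [ 0.27  0.15  1.42 -0.    1.57 -0.05]
2.19 [ 0.26  0.1   1.48 -0.    1.56 -0.36]
2.49 [ 0.25  0.05  1.53 -0.    1.56 -0.67]
14.1917 [0.6537408  0.17477228 0.20017983]
```

View pics/w5.png

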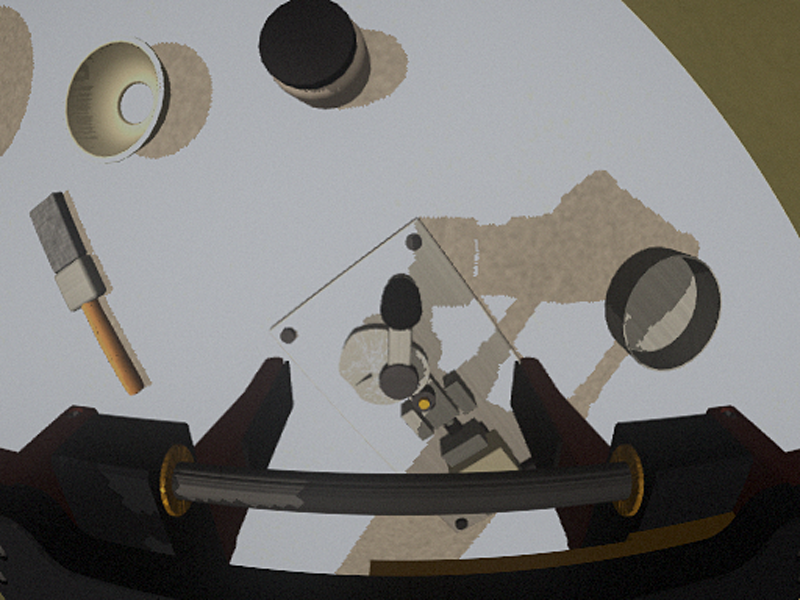

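w5: the handle top at about (402,290) lies midway between the fingers at x=290 and 512, in line with the hub. Descending to grip it.

```bash
python3 - <<'E'
from bench import *
from h import *
w=dict(np.load("w5.npz")); print(fplane(w,402/1.5625,290/1.5625,.109))
p0=.692
move_l(hp(p0,.12),.15); move_l(hp(p0),.06); hold(.2); s=state(); print(s["ft_force"].round(2),s["ee_pos"])
b=s["ft_force"]; close(); hold(.2); s=state(); print(s["finger_gap"],(s["ft_force"]-b).round(2))
open("base.txt","w").write(repr(s["ft_force"].tolist()))
for k in range(1,4):
    p=p0+.1*k; move_l(hp(p),.05,ho(p)); s=state(); F=s["ft_force"]-b
    e=np.array([np.cos(p),np.sin(p)]);t=np.array([-e[1],e[0]])
    print(round(p-p0,2),"rad",round(F[:2]@e,2),"tan",round(F[:2]@t,2),"z",round(F[2],2),s["finger_gap"].round(4),s["time"])
E
```

```text
[0.66605283 0.1853525  0.109     ]
[ 0.14 -0.26  0.66] [0.65412906 0.17606472 0.08667252]
0.023424449390126348 [ 0.13  0.65 -0.66]Traceback (most recent call last):
  File "<stdin>", line 11, in <module>
AttributeError: 'float' object has no attribute 'round'
```

```bash
python3 - <<'E'
from bench import *
from h import *
d=get_image("wrist"); np.savez("w6.npz",**d); cv2.imwrite("pics/w6.png",cv2.resize(d["frame"],(800,600),interpolation=cv2.INTER_CUBIC))
s=state();print(s["time"],s["ee_pos"],s["finger_gap"],s["ft_force"])
g=d["frame"]
w5=dict(np.load("w5.npz"));V=w5["view"];print("w5 cam",-V[:3,:3].T@V[:3,3],"axis",-V[2,:3])
for z in (.109,.064): print(fproj(w5,[.6538,.1761,z]), fproj(w5,[*CC,.0705]))
a=w5["frame"][160:265,210:300]; cv2.imwrite("pics/w5c.png",cv2.resize(a,None,fx=5,fy=5,interpolation=cv2.INTER_CUBIC))
E
```

```text
17.3333 [0.64943959 0.181002   0.08601919] 0.023434945137729788 [-0.09926681  0.77771    -0.50138477]
w5 cam [0.71782699 0.22891538 0.35264149] axis [-0.23227619 -0.19277004 -0.95335591]
(np.float64(256.4618802438769), np.float64(202.68052115976616)) (np.float64(256.6069900667741), np.float64(248.7312833838755))
(np.float64(256.4977207945154), np.float64(188.30992791362718)) (np.float64(256.6069900667741), np.float64(248.7312833838755))
```

View pics/w6.png

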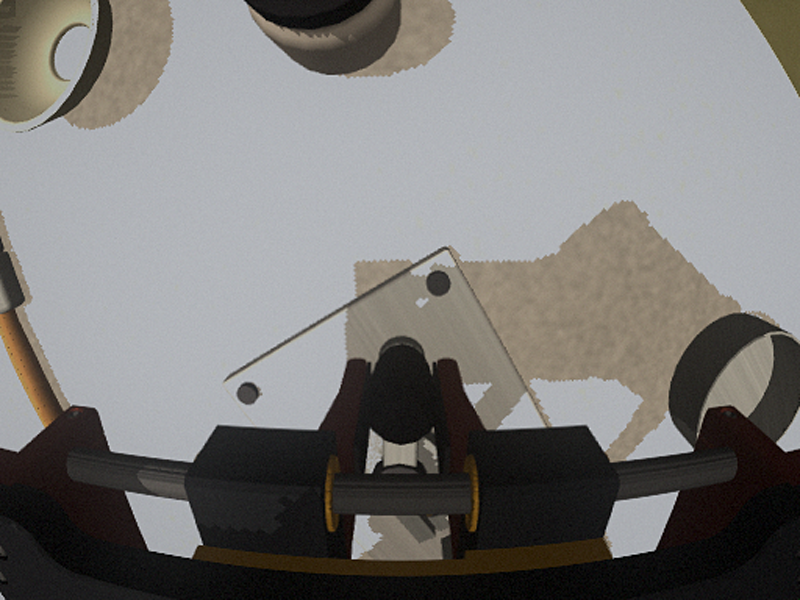

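View pics/w5c.png

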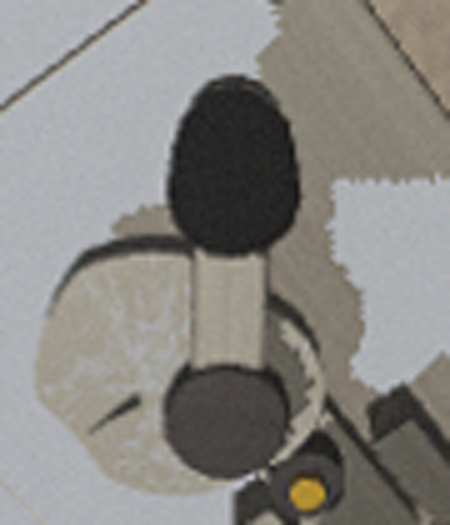

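In w5c the handle top is at (257,201), against (256.5,202.7) predicted, so the radial placing is right; my earlier 290-row pick was the middle of the slanted silhouette. w6 shows the handle squarely between the pads. The crank is at +0.1 rad, so I'll keep turning and watch the force.

```bash
cat > turn.py <<'E'
from bench import *
from h import *
import sys
p0=.692
b=np.array(eval(open("base.txt").read()))
def step(k,sp=.04,h=0):
    p=p0+k; move_l(hp(p),sp,ho(p)); 
    if h: hold(h)
    F=[];s=state();F=s["ft_force"]-b
    e=np.array([np.cos(p),np.sin(p)]);t=np.array([-e[1],e[0]])
    d=s["ee_pos"][:2]-CC; ang=np.arctan2(d[1],d[0])-p0
    print(round(k,2),"act",round(ang,3),"rad",round(F[:2]@e,2),"tan",round(F[:2]@t,2),"z",round(F[2],2),round(s["finger_gap"],4),round(s["time"],2),flush=True)
    return F[:2]@t,F[:2]@e
E
python3 - <<'E'
from turn import *
for k in np.arange(.2,1.01,.1):
    t,r=step(k)
    if abs(r)>25 or t<-14: print("stop");break
E
```

```text
0.2 act 0.202 rad 1.25 tan 0.81 z -0.58 0.0237 17.64
0.3 act 0.301 rad 2.2 tan 0.74 z -0.47 0.0234 17.95
0.4 act 0.4 rad 3.44 tan 0.49 z -1.29 0.0238 18.26
0.5 act 0.485 rad 4.38 tan -3.69 z -2.2 0.0231 18.57
0.6 act 0.581 rad 5.77 tan -5.78 z -2.78 0.0235 18.88
0.7 act 0.681 rad 5.9 tan -5.58 z -3.63 0.0233 19.18
0.8 act 0.782 rad 5.19 tan -5.8 z -3.15 0.0236 19.49
0.9 act 0.883 rad 4.0 tan -5.08 z -3.45 0.0234 19.8
1.0 act 0.983 rad 5.23 tan -5.96 z -2.87 0.0235 20.11
```

```bash
python3 - <<'E'
from turn import *
for k in np.concatenate([np.arange(1.08,1.33,.08),np.arange(1.36,1.61,.04)]):
    t,r=step(k,.03,.1 if k>1.3 else 0)
    if abs(r)>25 or t<-14: print("stop");break
    if k>1.35 and t>-3.5: print("drop");break
E
```

```text
1.08 act 1.061 rad 4.26 tan -6.16 z -3.09 0.0233 20.43
1.16 act 1.141 rad 3.95 tan -6.88 z -3.78 0.0236 20.76
1.24 act 1.22 rad 3.97 tan -7.57 z -2.73 0.0235 21.08
1.32 act 1.297 rad 3.64 tan -8.04 z -3.34 0.0235 21.51
1.36 act 1.334 rad 2.9 tan -8.88 z -3.79 0.0234 21.86
1.4 act 1.373 rad 2.71 tan -8.35 z -3.86 0.0236 22.21
1.44 act 1.419 rad 1.95 tan -7.33 z -3.45 0.0236 22.56
1.48 act 1.47 rad 2.23 tan -5.18 z -1.47 0.024 22.91
1.52 act 1.52 rad 2.36 tan -2.86 z -0.32 0.0239 23.26
drop
```

```bash
python3 - <<'E'
from turn import *
for k in (1.55,1.58,1.61,1.64):
    t,r=step(k,.03,.15)
    if t<-4: print("stop");break
d=get_image("top"); cv2.imwrite("pics/t7.png",cv2.resize(d["frame"][130:240,150:290],None,fx=5.5,fy=5.5,interpolation=cv2.INTER_CUBIC))
E
```

```text
1.55 act 1.553 rad 1.01 tan -0.39 z -0.02 0.024 23.66
1.58 act 1.582 rad 1.03 tan -0.14 z -0.04 0.0233 24.06
1.61 act 1.61 rad -0.91 tan -2.71 z 0.01 0.0233 24.46
1.64 act 1.641 rad -1.64 tan -1.29 z -0.03 0.0234 24.86
```

View pics/t7.png

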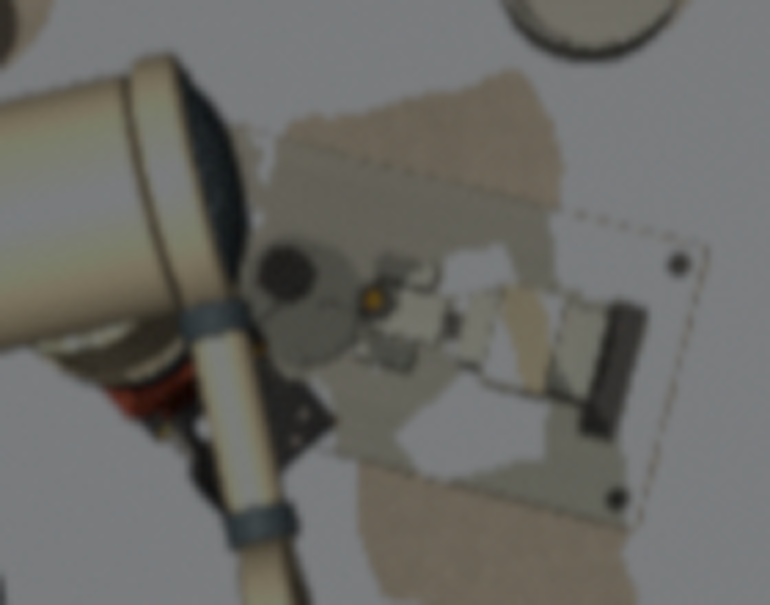

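The tangential force fell from about 8–9 N to about 1–2 N, starting at 1.5 rad. At 1.64 rad it is near the middle of the predicted flat, and the picture shows the bar held between jaw and anvil at (490–560, 290–390). Letting go and backing off.

```bash
python3 - <<'E'
from bench import *
from h import *
p=.692+1.64
gripper_open(); hold(.2); move_l(hp(p,.15),.08)
move_l([.50,.10,.27],.15,Q(-.235)); 
d=get_image("wrist"); np.savez("w8.npz",**d); cv2.imwrite("pics/w8.png",cv2.resize(d["frame"],(800,600),interpolation=cv2.INTER_CUBIC)); print(state()["time"])
hold(1)
d=get_image("wrist"); np.savez("w9.npz",**d); cv2.imwrite("pics/w9.png",cv2.resize(d["frame"],(800,600),interpolation=cv2.INTER_CUBIC)); print(state()["time"])
d=get_image("scene"); cv2.imwrite("pics/s9.png",d["frame"]); print(state()["time"])
E
```

```text
28.3833
29.4333
29.4833
```

View pics/w9.png

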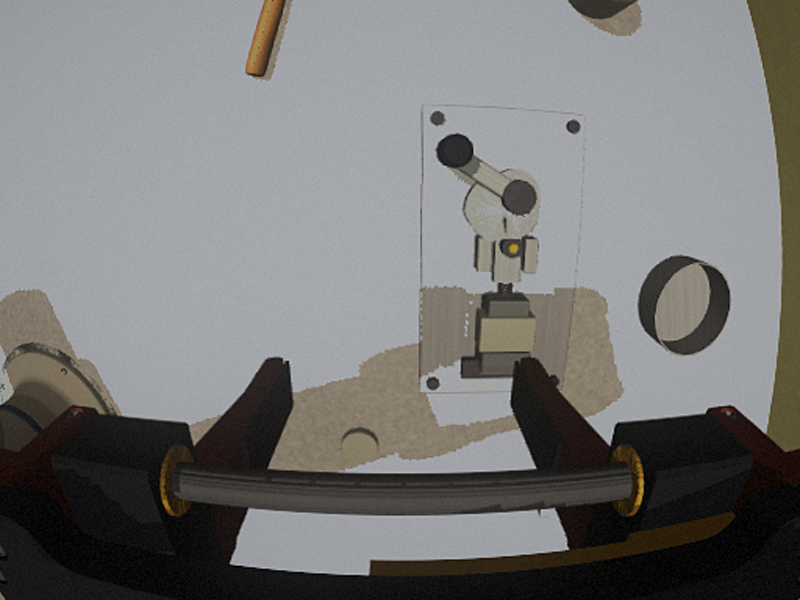

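View pics/s9.png

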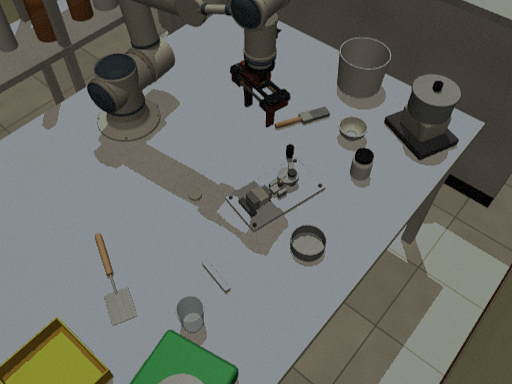

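w9: the handle is at (455,150) and the hub at (519,196). The bar at (481–535, 317–352) touches both jaw and anvil, and the scene view shows the bystanders unmoved. I'll check that the crank holds still and what its angle is.

```bash
python3 - <<'E'
from h import *
for n in ("w8","w9"):
    w=dict(np.load(n+".npz")); f=lambda X,Y:((X+.5)/1.5625-.5,(Y+.5)/1.5625-.5)
    g=w["frame"].max(2)[60:140,260:370]; m=(g<45).astype(np.uint8)
    k,l,st,c=cv2.connectedComponentsWithStats(m)
    for i in range(1,k):
        if st[i,4]>60: print(n,st[i],c[i]+[260,60])
    hub=fplane(w,*f(519,196),.0705)[:2];hd=fplane(w,*f(455,149),.109)[:2];d=hd-hub
    print(hub,hd,np.linalg.norm(d),"advance",np.arctan2(d[1],d[0])-.69)
a=dict(np.load("w8.npz"))["frame"].astype(float);b=dict(np.load("w9.npz"))["frame"].astype(float)
print("diff clamp region",np.abs(a-b)[65:250,270:375].mean())
cv2.imwrite("pics/w9c.png",cv2.resize(dict(np.load("w9.npz"))["frame"][75:250,265:375],None,fx=3.4,fy=3.4,interpolation=cv2.INTER_CUBIC))
E
```

```text
w8 [ 20  26  24  22 197] [290.79695431  96.63451777]
[0.60182605 0.13907681] [0.55644642 0.1838125 ] 0.06372278110998611 advance 1.673340107948166
w9 [ 20  26  23  21 212] [290.62264151  96.77358491]
[0.602473   0.13867825] [0.55696054 0.18360242] 0.0639497010927682 advance 1.6726993845481504
diff clamp region 4.811634491634492
```

View pics/w9c.png

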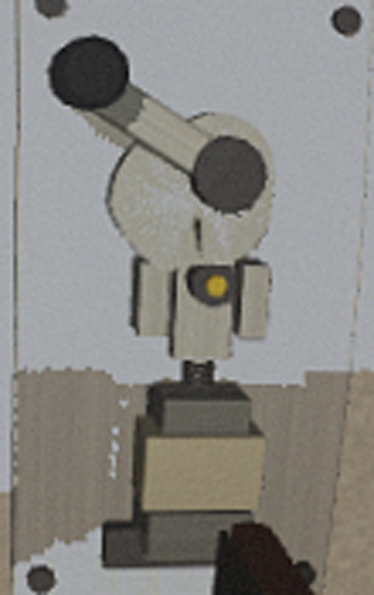

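The crank has held still for a second at about 1.65 rad of advance. The roller sits on the flat, and the bar is whole and clamped. Handing in.

```bash
python3 -c "
from bench import *
print(job_done()); print(state()['time'])"
```

```text
the job is handed in; nothing more can be done
None
the job is handed in; nothing more can be done
```

The bar is on the seat, clamped between the jaw and the anvil, with the crank left in the cam's dwell. I handed the job in at about 29.5 s of the 64 s allowed.

- **Placing the bar:** I picked it up across its 50 mm length and lowered it onto the seat with under 2 N of contact force. The picture after release showed it square between the anvil and the open jaw.
- **Turning the crank:** I gripped the handle and turned it anticlockwise by 1.64 rad. The tangential force was about 6 N growing to 9 N on the first rise, then fell to about 0–3 N from roughly 1.5 rad. That matches the cam profile in the pictures, which put the flat from about 1.54 to 1.85 rad. I stopped there and saw no sign of the second rise.
- **Final checks:** With the gripper clear, two pictures 1 s apart showed the crank standing still. The bar looked whole and touched both the jaw and the anvil, and the bystanders in view looked unmoved.

**Disagreements:**
- The crank angle measured from the final picture was 1.67 rad, against 1.64 rad from the arm; both are in the dwell.
- The camera views differed by 2–4 mm on the clamp's position. I settled that with a close-up before lowering the bar.
- One early pixel reading of the handle was about 15 mm out. I traced it to picking the middle of its slanted outline, and close-ups confirmed the grip.

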